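Shut the sample box and secure it with its snap-hook tag

ROBOT

A 6-joint arm with a two-finger parallel gripper is mounted at the origin on a cart in front of the work surface, level with it; the furniture and walls round the work are solid. World frame = base frame: x ahead of the robot, y to its left, z up, the work surface at z = 0. Lengths are in m, angles in rad, forces in N, time in s.
With the tool pointing down it reaches from about 0.35 to 0.975 m from the base axis. Payload 4.9 kg.
Tool frame: the origin (TCP) lies on the centre line of the jaws, within the pads' length; the fingertips stand 25 mm ahead of it and the grasp point (between the pads) lies 6 mm ahead of it; z points along the fingers, y is the line along which they close (so a half turn about z gives the same grasp; the last joint's range is limited). The gripper opens to 85 mm and grips with 20 to 120 N. Pads are 22 mm wide; open, the fingers measure 114 mm over their backs; the gripper's body (76 mm by 85 mm) begins 54 mm behind the grasp point. The pads swing forward as they close: fully open they stand 13 mm farther back than shut.
Start: joints at [-1.249, 0.053, 1.613, -0, 1.476, -0.119], TCP at [0.267, -0.565, 0.256] pointing down, gripper open.
Joint ranges: [-3.01, 3.01], [-1.01, 2.22], [0.06, 2.58], [-1.02, 4.17], [0.09, 2.62], [-3.14, 3.14]. Speed limits (rad/s): [2.57, 2.57, 3.14, 3.14, 3.14, 3.14].

INTERFACE

Orientations are given as a unit quaternion [w, x, y, z].
In Python, from plant import state, grab_frame, get_calibration, job gives the robot as it stands. The module is installed in compiled form; this text tells all that it offers.
- The arm moves only by the tool move_arm, never from a script. Its argument "targets" is a list that holds one entry, the list of rows, each a list of 5 numbers: the opening in per cent of the stroke, from 0 (shut) to 100 (fully open), then the shift along the tool's x, y, z as a fraction of full scale, then the turn about the tool's z as a fraction of full scale. A call has 1 to 5 rows; each row shifts and turns the commanded pose from where the row before left it, along the tool's axes as they then stand; what a row does not reach is not made up. Full scale, the value 1, is 0.6 m for a shift and 6 degrees for a turn. A row lasts 1/12 s, in which the tool goes at most 41.7 mm and 7.16 degrees, less where a joint would pass 70% of its speed; a pose out of reach is approached as far as the arm can. A call with a number of a shift or a turn outside -1 to 1 is refused whole. A call with a gripper value outside its range is refused whole. The fingers move at their own pace and stop on an object; the grip force is fixed at half the most. Time passes only in rows, so rows that do not move let the fingers close. It gives the time, the measured TCP pose, the force, the opening and the grip force at its end, in the units of the state.
- state(): the state, without advancing time (a new reading comes with each control period).
- grab_frame(name): name is "side" or "top" or "wrist"; returns the picture (480x640x3 uint8, red, green, blue); there is no depth.
- get_calibration(name): a dict with "vertical_fov" (degrees; the focal length in pixels is half the picture's height over the tangent of half this angle, whatever the lens; pixels are square), "cx", "cy" (the principal point, pixels), "dist_coeffs" ([k1, k2, p1, p2, k3] as OpenCV has them; the pictures are not rectified), "R" (3x3) and "t" (3): a world point X has camera coordinates R X + t. Camera axes: x right, y down, z forward; pixel columns grow to the right and rows downward; lengths in m; the calibration is good to about 2 mm. A picture is of the moment at which its call begins: read the wrist's pose just before it. get_calibration takes no time and is no camera call; for the wrist camera it gives the pose at the moment of the call.
- job.job_done(): hands the job in; it is judged then, once.
The state is a dict: "time": time; "joint_pos": joint angles; "joint_vel": joint speeds; "joint_efforts": joint torques, N m; "tool_pos": TCP position; "tool_rot": TCP orientation; "contact_force": force on the tool from outside, world axes, zero at the start; "ft_torque": the same for the moment, N m; "gripper_width": opening from 0.0 (shut) to 1.0 (fully open); "grasp_force": force on a finger pad.
Only numpy, scipy, OpenCV 4.12 (cv2) and the standard library are available. Lean on these libraries where they do the work, as an engineer would, in place of code of your own. Each camera call takes 0.05 s, during which the arm holds its last target. There are 200 camera calls.

TASK

Shut the lid of the sample box fully, and then secure it: take the tag with the spring-gated snap hook out of the tag rack and clip it onto the outer leg of the staple on the box's front apron, pushing its sprung gate in against that leg until this leg alone is caught inside the hook and the gate has snapped shut behind it. Let go of it there, and leave the other two tags in the rack and the bottles standing where they are.

Things in the scene. Friction and masses are not known exactly. Their poses are not given: they have to be found in the camera images.
- sample_box: Low sheet-metal sample box, fixed. Origin on the worktop under the middle of its tray; -x is its front. 6 mm base plate x = -168 to +67, y = -112 to +112 mm; tray x = -65 to +65. The plate in front of the tray is the apron, with the staple on it. Lid shut: front wall at x = -72, top at z = 62 mm (1 mm ribs); its hasp flange (x = -140 to -70, y = -55 to 55, top z = 10 mm) lies on the apron round the staple.
- staple_leg (a point): On the axis of the outer leg of the staple, 16.5 mm over the worktop (mid-height of the hook when it lies on the flange); axes as the box's. The staple is a closed upright eye of 10 mm round steel bar in the box's plane y = 0: outer leg at the box's x = -122, inner leg at x = -88 mm (24 mm clear between them), top at z = 56 mm; it comes up through a slot of the hasp flange.
- staple_inner (a point): On the axis of the inner leg of the staple (at the box's x = -88, y = 0), at the same height. It must stay outside the hook: the loop is not to be dropped over the whole staple.
- box_lid (a joint): Opening angle of the aluminium lid in rad, 0 = fully shut, up to 1.3. Hinge line along the box's y at x = +66, z = +52 mm of the box; the front edge rises as it opens. Friction (0.5 N m) holds it where it is left: 2 to 6 N down on its top plate shuts it.
- lid_top (a point): On the lid's top plate, in the middle, 98 mm forward of the hinge line (moves with the lid; when shut at the box's x = -32, z = 62 mm). The top plate is 220 mm wide and reaches 138 mm forward of the hinge line, 10 mm above it; the hasp flange juts a further 70 mm forward, 52 mm lower.
- tag_rack: Low grey sheet-metal rack, fixed, 134 (x) x 238 (y) x 34 mm high, roofed; three bays side by side (centres y = -78, 0, +78 mm; 75 wide, 31 high inside, no floor), mouths at x = -67 mm facing its -x. Origin on the worktop under its middle. A timer and a carton (tops below 95 mm) stand on the roof, x = -15 to +66. Each bay holds one tag lying flat, its head sticking 50 mm out.
- snap_hook: The tag with the snap hook, 178 x 60 x 13 mm, 0.22 kg, flat. Origin on its underside (mid-plane z = 6.5 mm); +x to the head, +y to the gate side. Head: loop of 12 mm round bar, spine axis y = -24 from x = -20 to 40, round nose of axis radius 24 about (40, 0) ending at (40, 24). Then shank and, at x = -108 to -62, a plastic tag plate 46 wide, 6 thick. In the rack its +x points out of the mouth.
- hook_nose (a point): Bar axis at the tip of the snap hook's nose, x = 64, y = 0, z = 6.5 mm of the hook (outer edge x = 70, inner edge x = 58). In the rack the mouth is near x = 20 mm of the hook, so only the nose can be taken there: the 12 mm bar pinched lengthwise, one finger inside the loop (38 mm of room). With a finger there the hook cannot be clipped.
- hook_shank (a point): Centre of the snap hook's steel shank, x = -50, y = 0, z = 6.5 mm of the hook: a block 26 (x) x 34 (y) x 13 mm between loop and tag plate. Here or by the tag plate the hook can be held across its width with loop and gate free.
- hook_seat (a point): Point inside the snap hook's nose, x = 48, y = 3, z = 6.5 mm of the hook, where the clipped bar sits. A 10 mm upright bar opens the gate when it is pushed in at the hook's x = 22 to 28; once its axis is at y = 8 mm or less, shift it along the hook's x to this point: past x = 40 the gate springs shut behind it. It can go to x = 52.
- snap_gate (a joint): Angle of the sprung gate (dark 9 mm round bar, 42 mm long, hinged at x = -8, y = 24 mm of the hook, reaching to the nose end) in rad: 0 = shut against the nose, up to 0.95 as its free end is pressed into the loop; a spring shuts it (about 1 N at its end when shut, 3 N at 0.8 rad).
- open_hook: Another tag of the same size, whose head is an open hook: no gate, a wide gap in its +y side. Frame as for the snap hook. To be left in its bay.
- link_tag: Another tag of the same size, whose head is a closed rigid link with a square end: no gate and no gap. Frame as for the snap hook. To be left in its bay.
- reagent_bottle: Brown bottle with a dark cap, 58 mm in diameter, 142 mm high, standing just to the right of the box. Origin at the centre of its underside.
- drop_bottle: Small white bottle with an orange cap, 34 mm in diameter, 82 mm high, standing just to the right of the tag rack. Origin at the centre of its underside.

How it is judged:
By the outcome, as a careful person would: the job done as asked, in the order asked, and still so for the second after the job is handed in, with the robot touching nothing.
It also fails if it takes over 64 s, if anything falls off the work surface, if the arm or the gripper's body presses on something with over 40 N, if the wrist force passes 120 N, or if a joint passes its speed limit or range.

## Working session

There is one attempt and no reset: what is moved stays moved. The work goes in short steps, Python scripts to look and compute and a tool call to move; the robot and the scene stay as the last step left them, time stands still between calls to the robot, and variables do not carry over. Pictures are saved under pics/ and viewed, at most 10 in all, crops included, and the job is handed in when it is done.

Besides the shell and the picture viewer there is one more tool, called as a command line: name --argument value ..., lists and objects as JSON in quotes. move_arm: Moves the arm, as the interface text tells. Shift numbers are shares of 0.6 m and turn numbers shares of 6 degrees, none past 1 either way. Its arguments: {"type":"object","properties":{"targets":{"type":"array"}},"required":["targets"]}

```bash
mkdir -p pics; cat > h.py <<'E'
import numpy as np, cv2
from plant import state, grab_frame, get_calibration, job
def K(c):
    f=240/np.tan(np.radians(c["vertical_fov"])/2); return np.array([[f,0,c["cx"]],[0,f,c["cy"]],[0,0,1.]])
def snap(name,fn):
    c=get_calibration(name); im=grab_frame(name); cv2.imwrite("pics/"+fn+".png",im[:,:,::-1]); return im,c
def ray(c,uv):
    p=cv2.undistortPoints(np.array(uv,float).reshape(-1,1,2),K(c),np.array(c["dist_coeffs"],float)).reshape(-1,2)
    R=np.array(c["R"]);t=np.array(c["t"]); d=np.c_[p,np.ones(len(p))]@R; return -R.T@t,d
def onz(c,uv,z):
    o,d=ray(c,uv); return o+d*((z-o[2])/d[:,2])[:,None]
def proj(c,X):
    return cv2.projectPoints(np.array(X,float).reshape(-1,1,3),cv2.Rodrigues(np.array(c["R"]))[0],np.array(c["t"],float),K(c),np.array(c["dist_coeffs"],float))[0].reshape(-1,2)
def tri(c1,u1,c2,u2):
    o1,d1=ray(c1,u1);o2,d2=ray(c2,u2);out=[]
    for a,b in zip(d1,d2):
        s=np.linalg.lstsq(np.c_[a,-b],o2-o1,rcond=None)[0]; p,q=o1+a*s[0],o2+b*s[1]; out.append(np.r_[(p+q)/2,np.linalg.norm(p-q)])
    return np.array(out)
E
python3 - <<'E'
from h import *
for n in("top","side"):
    im,c=snap(n,n+"0"); print(n,c["vertical_fov"],np.round(c["t"],3),"cam at",np.round(-np.array(c["R"]).T@c["t"],3),np.round(c["R"],2).tolist())
s=state();print(s["tool_rot"],s["contact_force"],s["time"])
E
```

```text
top 51.95118650771673 [-0.066  0.57   1.096] cam at [ 0.416 -0.065  1.164] [[-0.02, -1.0, 0.01], [-0.99, 0.02, -0.13], [0.13, -0.01, -0.99]]
side 50.49456215302164 [0.476 0.169 0.823] cam at [0.155 0.837 0.456] [[-0.91, -0.41, 0.02], [-0.17, 0.33, -0.93], [0.37, -0.85, -0.37]]
[-9.65240132e-04  9.75808734e-01  2.18623819e-01 -9.54008007e-05] [0.69986859 0.01630641 0.34399553] 0.1
```

View pics/top0.png

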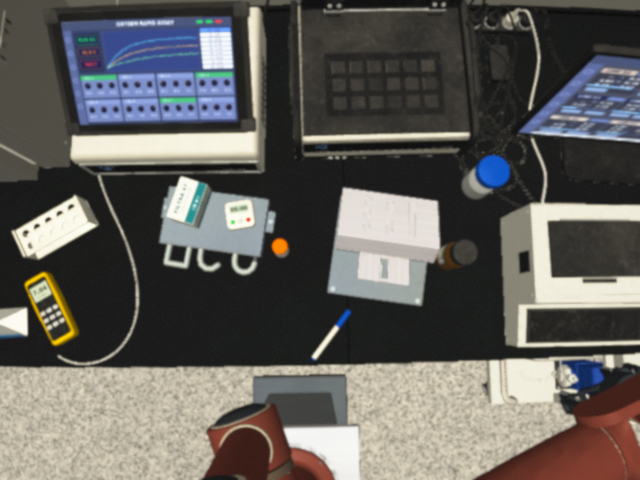

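View pics/side0.png

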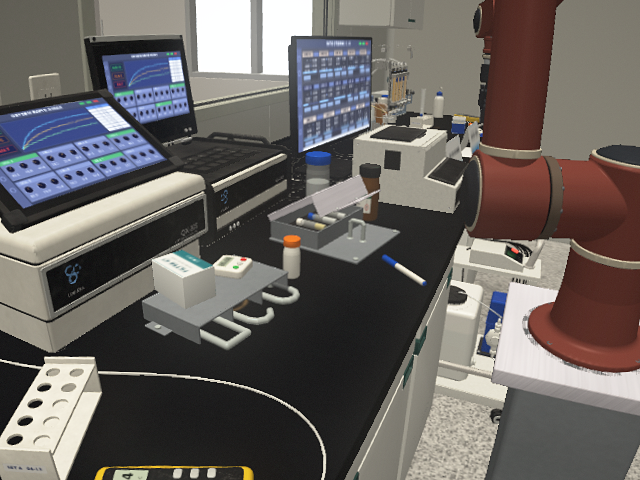

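The top view has the rack at about (215,222), with the heads at (175,257) square, (208,260) and (243,262). The box is at about (385,245) with its lid ajar, and the staple is near (383,266). Next I'll zoom in.

```bash
python3 - <<'E'
from h import *
t=cv2.imread("pics/top0.png");s=cv2.imread("pics/side0.png")
f=lambda a,w,h:cv2.resize(a,(w,h),interpolation=cv2.INTER_CUBIC)
A=f(t[175:285,150:300],410,300);B=f(t[180:310,320:480],390,300)
C=f(s[235:360,135:305],410,300);D=f(s[170:275,260:410],390,300)
cv2.imwrite("pics/z0.png",np.vstack([np.hstack([A,B]),np.hstack([C,D])]))
E
```

```text
(no output)
```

View pics/z0.png

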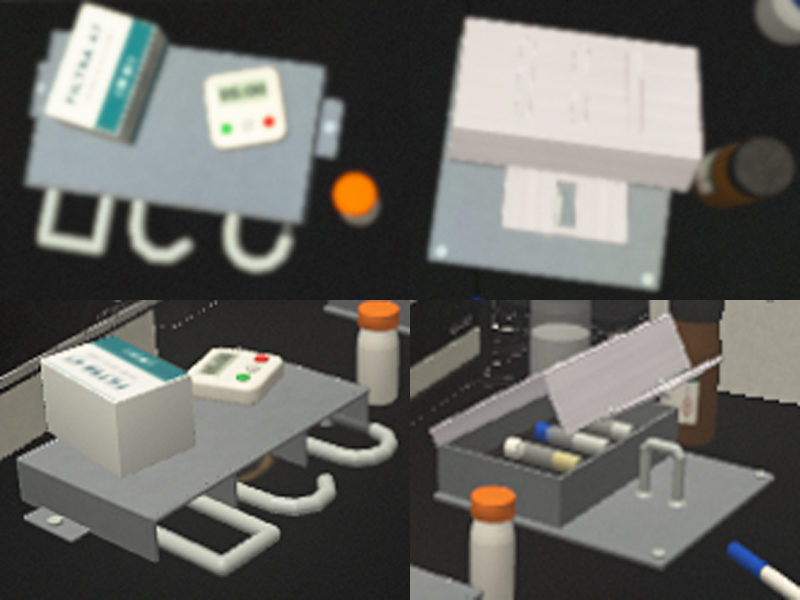

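The zoom shows the right-hand tag (head near (243,262), dark gate on its right) is the snap hook. The middle tag is the open hook and the left one is the link. The lid is partly open, and the staple stands up through the apron.

```bash
python3 - <<'E'
from h import *
ct=get_calibration("top");cs=get_calibration("side")
A=lambda x,y:(150+x/2.733,175+y/2.727)
B=lambda x,y:(320+(x-410)/2.4375,180+y/2.308)
C=lambda x,y:(135+x/2.412,235+(y-300)/2.4)
D=lambda x,y:(260+(x-410)/2.6,170+(y-300)/2.857)
r=onz(ct,[A(325,65),A(302,222),A(27,185)],.034);print("rack BR FR FL",r.round(4).tolist(),np.linalg.norm(r[0]-r[1]),np.linalg.norm(r[1]-r[2]))
b=onz(ct,[B(428,260),B(658,290),B(441,251),B(648,278)],.006);print("box FL FR screws",b.round(4).tolist(),np.linalg.norm(b[0]-b[1]))
y=(b[0]-b[1])[:2];y/=np.linalg.norm(y);x=np.array([y[1],-y[0]]);bo=(b[0]+b[1])[:2]/2+.168*x;print("box origin",bo,"yaw",np.degrees(np.arctan2(x[1],x[0])))
print("staple legs",(bo-.122*x),(bo-.088*x))
print("side leg base z10", onz(cs,[D(678,503),D(643,493)],.008).round(4).tolist())
print("rack side",onz(cs,[C(368,400),C(158,522)],.034).round(4).tolist())
y=(r[2]-r[1])[:2];y/=np.linalg.norm(y);x2=np.array([y[1],-y[0]]);ro=(r[1]+r[2])[:2]/2+.067*x2;print("rack o",ro,np.degrees(np.arctan2(x2[1],x2[0])),"nose",ro+x2*(-.067-.044)-.078*y)
im=cv2.imread("pics/top0.png").astype(int);
print("nose px outer A(258,272)",onz(ct,[A(258,272),A(258,250)],.0065).round(4))
print("bottle caps",onz(ct,[A(355,195)],.082),onz(ct,[B(760,168)],.142))
print("lid front-top corners L,R",tri(ct,[B(449,157),B(690,188)],cs,[D(545,375),D(690,363)]).round(4))
E
```

```text
rack BR FR FL [[0.6761, 0.0376, 0.034], [0.5407, 0.0578, 0.034], [0.5766, 0.2929, 0.034]] 0.13684788673243742 0.2378570806874113
box FL FR screws [[0.4556, -0.0954, 0.006], [0.4204, -0.3163, 0.006], [0.4644, -0.1081, 0.006], [0.4328, -0.3071, 0.006]] 0.22367932031799903
box origin [ 0.60391002 -0.23222608] yaw -9.034797921553395
staple legs [ 0.48342366 -0.21306789] [ 0.51700183 -0.21840706]
side leg base z10 [[0.4812, -0.2031, 0.008], [0.5165, -0.2093, 0.008]]
rack side [[0.5322, 0.0837, 0.034], [0.5738, 0.2991, 0.034]]
rack o [0.62491368 0.1652257 ] -8.685068180401219 nose [0.50340824 0.10488146]
nose px outer A(258,272) [[0.5011 0.0989 0.0065]
 [0.5201 0.0989 0.0065]]
bottle caps [[0.55668799 0.0095133  0.082     ]] [[ 0.52835674 -0.38090905  0.142     ]]
lid front-top corners L,R [[ 0.5567 -0.1078  0.1302  0.0251]
 [ 0.5169 -0.3326  0.0856  0.0008]]
```

```bash
cat >> h.py <<'E'
from scipy.spatial.transform import Rotation as Rn
def yaw_y(s=None):
    q=(s or state())["tool_rot"]; M=Rn.from_quat(np.r_[q[1:],q[0]]).as_matrix(); return np.degrees(np.arctan2(M[1,1],M[0,1]))
def plan(start,yaw0,target,yaw1,grip,step=.040,turn=6.):
    """rows (tool axes) from start to target, tool down; yaw = world yaw of tool y in deg"""
    d=np.array(target)-start; dy=(yaw1-yaw0+180)%360-180
    n=int(max(np.ceil(np.linalg.norm(d)/step-1e-6),np.ceil(abs(dy)/turn-1e-6),1)); rows=[];p=np.array(start,float);y=yaw0
    for i in range(n):
        w=start+d*(i+1)/n-p; a=np.radians(y); ty=np.array([np.cos(a),np.sin(a),0]); tx=np.array([-ty[1],ty[0],0])
        f=np.round([w@tx/.6,w@ty/.6,-w[2]/.6],3); t=round(-(yaw0+dy*(i+1)/n-y)/6,2)
        rows.append([grip,*f.tolist(),t]); p=p+(f[0]*tx+f[1]*ty-f[2]*np.array([0,0,1]))*.6; y-=t*6
    for i in range(0,n,5): print(rows[i:i+5])
    return p,y
def go(target,yaw1,grip,**k):
    s=state(); return plan(np.array(s["tool_pos"]),yaw_y(s),target,yaw1,grip,**k)
E
python3 - <<'E'
from h import *
p,y=go([.567,-.226,.2],-8.7,0); print(p,y)
E
```

```text
[[0, 0.058, -0.025, 0.008, np.float64(-0.78)], [0, 0.059, -0.02, 0.007, np.float64(-0.78)], [0, 0.061, -0.015, 0.008, np.float64(-0.78)], [0, 0.063, -0.01, 0.008, np.float64(-0.77)], [0, 0.062, -0.005, 0.007, np.float64(-0.78)]]
[[0, 0.063, 0.001, 0.008, np.float64(-0.78)], [0, 0.063, 0.005, 0.008, np.float64(-0.78)], [0, 0.062, 0.01, 0.007, np.float64(-0.78)], [0, 0.061, 0.016, 0.008, np.float64(-0.78)], [0, 0.059, 0.02, 0.008, np.float64(-0.77)]]
[[0, 0.058, 0.025, 0.007, np.float64(-0.78)], [0, 0.055, 0.03, 0.008, np.float64(-0.78)]]
[ 0.56699472 -0.22621407  0.19994853] -8.703542671033954
```

move_arm --targets '[[[0,0.058,-0.025,0.008,-0.78],[0,0.059,-0.02,0.007,-0.78],[0,0.061,-0.015,0.008,-0.78],[0,0.063,-0.01,0.008,-0.77],[0,0.062,-0.005,0.007,-0.78]]]'

```text
time: 0.52
tool_pos: [0.3922, -0.4223, 0.2326]
tool_rot: [-0.001, 0.911, 0.413, -0.0]
contact_force: [0.4, -0.9, -0.5]
gripper_width: 0.301
grasp_force: 0.0
```

move_arm --targets '[[[0,0.063,0.001,0.008,-0.78],[0,0.063,0.005,0.008,-0.78],[0,0.062,0.01,0.007,-0.78],[0,0.061,0.016,0.008,-0.78],[0,0.059,0.02,0.008,-0.77]]]'

```text
time: 0.93
tool_pos: [0.5177, -0.2813, 0.2095]
tool_rot: [-0.0, 0.808, 0.589, -0.0]
contact_force: [1.0, 0.1, 0.0]
gripper_width: -0.001
grasp_force: 0.0
```

move_arm --targets '[[[0,0.058,0.025,0.007,-0.78],[0,0.055,0.03,0.008,-0.78],[0,0,0,0,0]]]'

```text
time: 1.18
tool_pos: [0.5695, -0.2215, 0.1993]
tool_rot: [-0.001, 0.756, 0.655, 0.001]
contact_force: [-0.5, 0.1, -0.3]
gripper_width: 0.001
grasp_force: 0.0
```

move_arm --targets '[[[0,0,0,0.04,0],[0,0,0,0.04,0],[0,0,0,0.02,0],[0,0,0,0.02,0],[0,0,0,0.02,0]]]'

```text
time: 1.6
tool_pos: [0.5671, -0.2271, 0.1167]
tool_rot: [0.0, 0.759, 0.651, 0.0]
contact_force: [-1.1, 0.3, 3.2]
gripper_width: -0.001
grasp_force: 1.1
```

move_arm --targets '[[[0,0,0,0.012,0],[0,0,0,0.012,0],[0,0,0,0.008,0],[0,0,0,0.004,0],[0,0,0,0.0,0]]]'

```text
time: 2.02
tool_pos: [0.5671, -0.2268, 0.0951]
tool_rot: [-0.0, 0.759, 0.651, 0.0]
contact_force: [0.4, 0.0, 1.3]
gripper_width: -0.0
grasp_force: 0.0
```

move_arm --targets '[[[0,0,0,0.006,0],[0,0,0,0.004,0],[0,0,0,0.004,0],[0,0,0,0.002,0],[0,0,0,0,0]]]'

```text
time: 2.43
tool_pos: [0.5674, -0.2269, 0.087]
tool_rot: [0.0, 0.759, 0.651, -0.0]
contact_force: [-3.8, 0.3, 6.1]
gripper_width: -0.0
grasp_force: 3.3
```

move_arm --targets '[[[0,0,0,0.002,0],[0,0,0,0.002,0],[0,0,0,0,0]]]'

```text
time: 2.68
tool_pos: [0.5675, -0.227, 0.0869]
tool_rot: [-0.0, 0.759, 0.652, -0.0]
contact_force: [-10.0, 3.6, 16.8]
gripper_width: 0.0
grasp_force: 8.9
```

```bash
python3 - <<'E'
from h import *
print(state()["contact_force"],state()["tool_pos"])
p,y=go([.567,-.226,.2],-8.7,0);print(p,y)
# travel to hover over nose: grasp at nose; look from offset
p,y=plan(p,y,[.485,.10,.2],-8.7,45);print(p,y)
M=np.array(get_calibration("wrist")["R"]);c=-M.T@get_calibration("wrist")["t"];print("wrist cam",c, M.round(2).tolist(),get_calibration("wrist")["vertical_fov"])
E
```

```text
[-9.99004299  3.57243338 16.79641896] [ 0.56748036 -0.2269812   0.08693877]
[[0, 0.0, -0.0, -0.063, np.float64(0.0)], [0, 0.001, -0.001, -0.063, np.float64(0.0)], [0, 0.0, -0.0, -0.062, np.float64(0.0)]]
[ 0.56697788 -0.22629745  0.19973877] -8.688073104775098
[[45, 0.057, -0.024, -0.0, np.float64(0.0)], [45, 0.058, -0.024, -0.0, np.float64(0.0)], [45, 0.057, -0.024, -0.0, np.float64(0.0)], [45, 0.058, -0.025, -0.0, np.float64(0.0)], [45, 0.057, -0.024, -0.0, np.float64(0.0)]]
[[45, 0.058, -0.024, -0.0, np.float64(0.0)], [45, 0.057, -0.024, -0.0, np.float64(0.0)], [45, 0.058, -0.024, -0.0, np.float64(0.0)], [45, 0.057, -0.024, -0.0, np.float64(0.0)]]
[0.48512915 0.10001048 0.19973877] -8.688073104775098
wrist cam [ 0.57870953 -0.15989908  0.20439135] [[0.99, -0.15, 0.0], [-0.15, -0.95, 0.27], [-0.04, -0.26, -0.96]] 64.37078125866788
```

move_arm --targets '[[[0,0,0,-0.063,0],[0,0,0,-0.063,0],[0,0,0,-0.062,0],[45,0.057,-0.024,0,0],[45,0.058,-0.024,0,0]]]'

```text
time: 3.1
tool_pos: [0.5512, -0.1554, 0.2006]
tool_rot: [0.004, 0.76, 0.65, 0.002]
contact_force: [0.2, 0.2, -0.1]
gripper_width: 0.272
grasp_force: 0.0
```

move_arm --targets '[[[45,0.057,-0.024,0,0],[45,0.058,-0.025,0,0],[45,0.057,-0.024,0,0],[45,0.058,-0.024,0,0],[45,0.057,-0.024,0,0]]]'

```text
time: 3.52
tool_pos: [0.5027, 0.0288, 0.1962]
tool_rot: [0.0, 0.759, 0.651, 0.0]
contact_force: [0.4, -0.2, 0.7]
gripper_width: 0.451
grasp_force: 0.0
```

move_arm --targets '[[[45,0.058,-0.024,0,0],[45,0.057,-0.024,0,0],[45,0,0,0,0],[45,0,0,0,0]]]'

```text
time: 3.85
tool_pos: [0.4849, 0.1012, 0.1962]
tool_rot: [0.0, 0.757, 0.653, 0.0]
contact_force: [0.8, -0.5, 0.6]
gripper_width: 0.45
grasp_force: 0.0
```

```bash
python3 - <<'E'
from h import *
w,c=snap("wrist","w1"); t,ct=snap("top","top1"); print(state()["tool_pos"],yaw_y(),state()["gripper_width"])
B=cv2.resize(t[180:310,320:480],(400,325),interpolation=cv2.INTER_CUBIC)
canvas=np.zeros((480,800,3),np.uint8);canvas[:300,:400]=cv2.resize(w,(400,300));canvas[:325,400:]=B
cv2.imwrite("pics/z1.png",canvas[:,:,::-1])
print(proj(c,[[.5034,.1049,.0065]]))
E
```

```text
[0.48558961 0.09923298 0.19623575] -8.70175341020657 0.44537110805906344
[[342.86456385 208.58094662]]
```

View pics/w1.png

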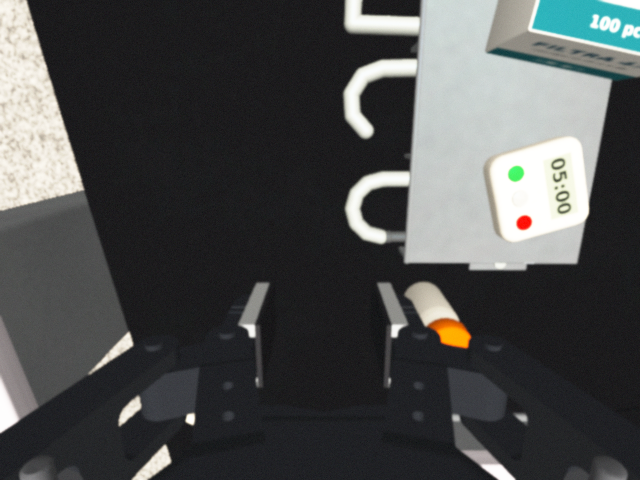

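View pics/z1.png

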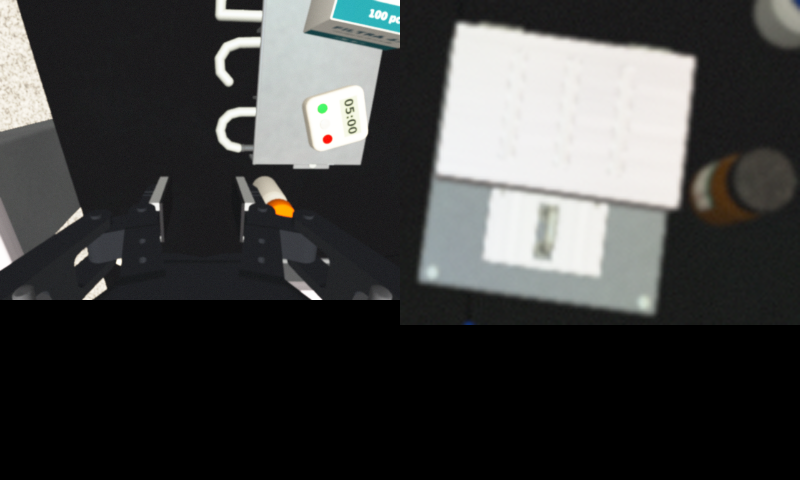

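The lid is flat on the box and the flange surrounds the staple. The wrist view shows the snap hook's nose at about (352,209), its spine at v≈179 and its dark gate at v≈237. I'll measure the nose with a mask.

```bash
python3 - <<'E'
from h import *
im=cv2.imread("pics/w1.png"); c=get_calibration("wrist")
g=cv2.cvtColor(im,cv2.COLOR_BGR2GRAY)
m=(g>110).astype(np.uint8); m[:, :335]=0;m[:,404:]=0;m[:160]=0;m[250:]=0
n,l,st,ce=cv2.connectedComponentsWithStats(m); i=1+np.argmax(st[1:,4]); print(st[i])
ys,xs=np.where(l==i)
P=onz(c,np.c_[xs,ys],.0065)[:,:2]
a=np.radians(-8.7); hx=-np.array([np.cos(a),np.sin(a)]); hy=np.array([-hx[1],hx[0]])
u=P@hx; v=P@hy
print("nose outer (70):",np.percentile(u,99.8)," y extents",np.percentile(v,.3),np.percentile(v,99.7))
# spine outer edge direction
cols=range(370,402,4); e=[(x,ys[xs==x].min()) for x in cols]; E=onz(c,e,.0065); d=np.polyfit(E[:,0],E[:,1],1); print("spine yaw",np.degrees(np.arctan(d[0])))
print("spine outer v", (E[:,:2]@hy).round(4))
umax=u.max()-.0; cen=(np.percentile(v,.3)+.030)
nose=(np.percentile(u,99.8)-.006)*hx+cen*hy; print("nose axis",nose)
# rack mouth edge in wrist
print("rack FR corner",onz(c,[(405,263)],.034))
p,y=go([nose[0],nose[1],.06],-8.7,42); print(p)
E
```

```text
[ 345  171   59   73 1928]
nose outer (70): -0.4844631997467109  y extents -0.20843570026177857 -0.14844028864077108
spine yaw -2.9123247068175355
spine outer v [-0.2061 -0.2068 -0.2076 -0.2084 -0.2084 -0.2084 -0.2084 -0.2084]
nose axis [0.51181021 0.10219473]
rack FR corner [[0.54520624 0.05856507 0.034     ]]
[[42, 0.003, 0.011, 0.057, np.float64(-0.0)], [42, 0.003, 0.01, 0.057, np.float64(-0.0)], [42, 0.003, 0.011, 0.056, np.float64(-0.0)], [42, 0.002, 0.01, 0.057, np.float64(-0.0)]]
[0.51149806 0.10194447 0.06003575]
```

move_arm --targets '[[[42,0.003,0.011,0.057,0],[42,0.003,0.01,0.057,0],[42,0.003,0.011,0.056,0],[42,0.002,0.01,0.057,0],[42,0,0,0,0]]]'

```text
time: 4.37
tool_pos: [0.5069, 0.1002, 0.0524]
tool_rot: [-0.004, 0.76, 0.65, -0.006]
contact_force: [-1.9, 0.1, -0.7]
gripper_width: 0.425
grasp_force: 0.0
```

```bash
python3 - <<'E'
from h import *
snap("wrist","w2"); s=state(); print(s["tool_pos"],s["contact_force"],s["gripper_width"]); go([.5118,.1022,.028],-8.7,42,step=.011)
E
```

```text
[0.5084697  0.10060009 0.05578832] [-1.55703552 -0.52861312  0.75969186] 0.4184484827715885
[[42, 0.001, 0.002, 0.015, np.float64(-0.01)], [42, 0.001, 0.001, 0.016, np.float64(-0.01)], [42, 0.001, 0.002, 0.015, np.float64(-0.01)]]
```

View pics/w2.png

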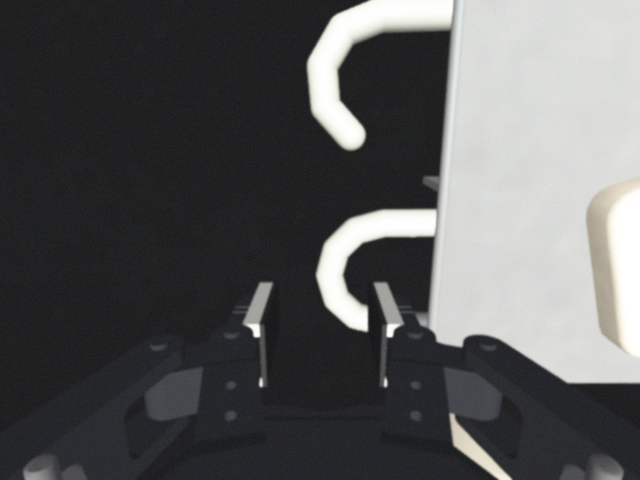

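The fingers are at u≈260 and u≈385, and the hook's nose bar at (330,275) is deeper but between them. I'll re-measure from this closer view.

```bash
python3 - <<'E'
from h import *
c=get_calibration("wrist"); im=grab_frame("wrist"); s=state(); print(s["tool_pos"],yaw_y(s))
g=cv2.cvtColor(im,cv2.COLOR_RGB2GRAY)
m=(g>130).astype(np.uint8); m[:,:300]=0;m[:,362:]=0;m[:190]=0;m[345:]=0
n,l,st,ce=cv2.connectedComponentsWithStats(m); i=1+np.argmax(st[1:,4]); print(st[i])
ys,xs=np.where(l==i);P=onz(c,np.c_[xs,ys],.0065)[:,:2]
a=np.radians(-8.7); hx=-np.array([np.cos(a),np.sin(a)]); hy=np.array([-hx[1],hx[0]])
u=P@hx;v=P@hy; print(np.percentile(u,99.8),np.percentile(v,.3),np.percentile(v,99.7))
print("axis",(np.percentile(u,99.8)-.006)*hx+(np.percentile(v,.3)+.030)*hy, "nose inner", )
E
```

```text
[0.51060535 0.10097642 0.05891151] -8.82874439734172
[ 313  214   49  115 3161]
-0.48353600744632724 -0.20766353715572927 -0.15222877223317208
axis [0.51077688 0.1015717 ] nose inner
```

move_arm --targets '[[[42,0,0,0.018,0],[42,0,0,0.018,0],[42,0,0,0.017,0],[42,0,0,0,0],[42,0,0,0,0]]]'

```text
time: 4.88
tool_pos: [0.5108, 0.1023, 0.028]
tool_rot: [-0.0, 0.759, 0.651, -0.0]
contact_force: [-0.1, 0.4, -0.7]
gripper_width: 0.422
grasp_force: 0.0
```

move_arm --targets '[[[0,0,0,0,0],[0,0,0,0,0],[0,0,0,0,0],[0,0,0,0,0],[0,0,0,0,0]]]'

```text
time: 5.3
tool_pos: [0.511, 0.1027, 0.0292]
tool_rot: [-0.0, 0.758, 0.652, -0.0]
contact_force: [-3.6, 1.3, 3.9]
gripper_width: 0.126
grasp_force: 62.5
```

move_arm --targets '[[[0,0,0,-0.003,0],[0,0,-0.02,0,0],[0,0,-0.03,0,0],[0,0,-0.03,0,0],[0,0,-0.03,0,0]]]'

```text
time: 5.72
tool_pos: [0.4458, 0.1123, 0.0303]
tool_rot: [0.0, 0.759, 0.651, 0.0]
contact_force: [0.5, -0.2, -1.2]
gripper_width: 0.12
grasp_force: 61.8
```

move_arm --targets '[[[0,0,-0.03,0,0],[0,0,-0.03,0,0],[0,0,-0.03,0,0],[0,0,-0.02,0,0],[0,0,0,0,0]]]'

```text
time: 6.13
tool_pos: [0.3786, 0.1225, 0.0294]
tool_rot: [-0.001, 0.759, 0.652, -0.001]
contact_force: [-0.5, 0.2, -1.3]
gripper_width: 0.122
grasp_force: 61.7
```

```bash
python3 - <<'E'
from h import *
s=state();p=np.array(s["tool_pos"]);y=yaw_y(s)
p,y=plan(p,y,[p[0],p[1],.10],y,42);p,y=plan(p,y,[.47,.108,.16],-98.7,60);print(p,y)
E
```

```text
[[42, 0.0, 0.0, -0.059, np.float64(-0.0)], [42, 0.0, 0.0, -0.059, np.float64(-0.0)]]
[[60, -0.0, 0.01, -0.006, np.float64(0.94)], [60, 0.001, 0.009, -0.006, np.float64(0.94)], [60, 0.002, 0.01, -0.007, np.float64(0.93)], [60, 0.002, 0.009, -0.006, np.float64(0.94)], [60, 0.004, 0.009, -0.006, np.float64(0.94)]]
[[60, 0.005, 0.008, -0.006, np.float64(0.94)], [60, 0.005, 0.009, -0.007, np.float64(0.94)], [60, 0.006, 0.007, -0.006, np.float64(0.93)], [60, 0.007, 0.007, -0.006, np.float64(0.94)], [60, 0.007, 0.006, -0.006, np.float64(0.94)]]
[[60, 0.008, 0.005, -0.006, np.float64(0.94)], [60, 0.009, 0.005, -0.007, np.float64(0.93)], [60, 0.009, 0.004, -0.006, np.float64(0.94)], [60, 0.009, 0.003, -0.006, np.float64(0.94)], [60, 0.009, 0.002, -0.006, np.float64(0.94)]]
[[60, 0.01, 0.001, -0.007, np.float64(0.94)]]
[0.47017876 0.10779858 0.16023847] -98.72447858468935
```

move_arm --targets '[[[40,0,0,0,0],[40,0,0,0,0],[40,0,0,-0.02,0],[42,0,0,-0.05,0],[42,0,0,-0.05,0]]]'

```text
time: 6.55
tool_pos: [0.3808, 0.122, 0.1023]
tool_rot: [-0.001, 0.759, 0.651, -0.001]
contact_force: [0.5, -1.1, -0.1]
gripper_width: 0.418
grasp_force: 0.0
```

move_arm --targets '[[[60,0,0.01,-0.006,0.94],[60,0.001,0.009,-0.006,0.94],[60,0.002,0.01,-0.007,0.93],[60,0.002,0.009,-0.006,0.94],[60,0.004,0.009,-0.006,0.94]]]'

```text
time: 6.97
tool_pos: [0.4112, 0.1175, 0.1218]
tool_rot: [0.0, 0.896, 0.445, 0.001]
contact_force: [0.1, 0.5, -0.6]
gripper_width: 0.6
grasp_force: 0.0
```

move_arm --targets '[[[60,0.005,0.008,-0.006,0.94],[60,0.005,0.009,-0.007,0.94],[60,0.006,0.007,-0.006,0.93],[60,0.007,0.007,-0.006,0.94],[60,0.007,0.006,-0.006,0.94]]]'

```text
time: 7.38
tool_pos: [0.4397, 0.113, 0.1402]
tool_rot: [0.0, 0.977, 0.214, 0.001]
contact_force: [0.1, -0.5, -0.1]
gripper_width: 0.602
grasp_force: 0.0
```

move_arm --targets '[[[60,0.008,0.005,-0.006,0.94],[60,0.009,0.005,-0.007,0.93],[60,0.009,0.004,-0.006,0.94],[60,0.009,0.003,-0.006,0.94],[60,0.009,0.002,-0.006,0.94]]]'

```text
time: 7.8
tool_pos: [0.4682, 0.1081, 0.1587]
tool_rot: [-0.0, 1.0, -0.03, 0.001]
contact_force: [-0.3, -0.8, 1.0]
gripper_width: 0.597
grasp_force: 0.0
```

move_arm --targets '[[[60,0.01,0.001,-0.007,0.94],[60,0,0,0,0],[60,0,0,0,0],[60,0,0,0,0]]]'

```text
time: 8.13
tool_pos: [0.4727, 0.1074, 0.162]
tool_rot: [0.0, 0.997, -0.076, -0.0]
contact_force: [-0.1, -0.8, -0.1]
gripper_width: 0.596
grasp_force: 0.0
```

```bash
python3 - <<'E'
from h import *
import json
w,c=snap("wrist","w3"); print(state()["tool_pos"],yaw_y(),state()["gripper_width"])
json.dump({k:np.array(v).tolist() for k,v in c.items()},open("w3.json","w"))
E
```

```text
[0.47237476 0.10748198 0.16181987] -98.67876494342448 0.6004322410358615
```

View pics/w3.png

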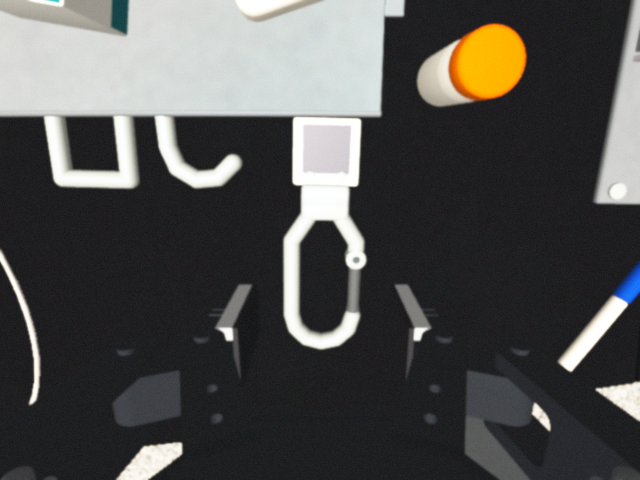

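The hook is fully out of the rack: nose at (322,341), gate at (354,285), shank at (325,202) and tag plate at (327,152). Next is the shank pose.

```bash
python3 - <<'E'
from h import *
import json
c={k:(np.array(v) if isinstance(v,list) else v) for k,v in json.load(open("w3.json")).items()}
im=cv2.imread("pics/w3.png");g=cv2.cvtColor(im,cv2.COLOR_BGR2GRAY)
m=(g>120).astype(np.uint8); m[:119]=0;m[:,:275]=0;m[:,380:]=0;m[355:]=0
n,l,st,ce=cv2.connectedComponentsWithStats(m); i=1+np.argmax(st[1:,4]); print(st[i])
def mid(r):
    x=np.where(l[r]==i)[0]; return x.min(),x.max()
for r,z in((130,.0095),(170,.0095),(195,.013),(208,.013),(262,.0065),(300,.0065)):
    a,b=mid(r); P=onz(c,[(a,r),(b+1,r)],z); print(r,(a,b),P[:,:2].round(4).tolist(),"w",np.linalg.norm(P[0]-P[1]).round(4),"mid",P.mean(0)[:2].round(4))
ys=np.where((l==i).any(1))[0]; print("nose outer",onz(c,[(322,ys.max()+1)],.0065),"plate end",onz(c,[(327,119)],.0095))
print("rows shank ends",onz(c,[(325,186),(325,219)],.013))
E
```

```text
[  283   119    84   231 10535]
130 (np.int64(293), np.int64(360)) [[0.5442, 0.1176], [0.5372, 0.0717]] w 0.0464 mid [0.5407 0.0947]
170 (np.int64(292), np.int64(359)) [[0.5177, 0.1229], [0.5105, 0.0758]] w 0.0477 mid [0.5141 0.0994]
195 (np.int64(301), np.int64(349)) [[0.4998, 0.1193], [0.4946, 0.0852]] w 0.0345 mid [0.4972 0.1023]
208 (np.int64(301), np.int64(348)) [[0.4906, 0.1209], [0.4855, 0.0872]] w 0.0341 mid [0.4881 0.104 ]
262 (np.int64(283), np.int64(365)) [[0.4505, 0.1418], [0.441, 0.0797]] w 0.0628 mid [0.4458 0.1108]
300 (np.int64(284), np.int64(356)) [[0.4196, 0.1467], [0.411, 0.0905]] w 0.0569 mid [0.4153 0.1186]
nose outer [[0.37152632 0.12410414 0.0065    ]] plate end [[0.54784454 0.09359313 0.0095    ]]
rows shank ends [[0.50352999 0.10169685 0.013     ]
 [0.48013877 0.10523917 0.013     ]]
```

```bash
python3 - <<'E'
from h import *
p,y=go([.490,.1037,.06],-99.8,62);print(p,y); print(plan(p,y,[.490,.1037,.027],-99.8,62,step=.012))
E
```

```text
[[62, 0.01, 0.001, 0.057, np.float64(0.06)], [62, 0.01, 0.0, 0.056, np.float64(0.06)], [62, 0.01, 0.001, 0.057, np.float64(0.07)]]
[0.48996248 0.10346909 0.05981987] -99.81876494342448
[[62, -0.0, -0.0, 0.018, np.float64(-0.0)], [62, -0.0, -0.0, 0.018, np.float64(-0.0)], [62, -0.0, -0.0, 0.019, np.float64(-0.0)]]
(array([0.48996248, 0.10346909, 0.02681987]), np.float64(-99.81876494342448))
```

move_arm --targets '[[[62,0.01,0.001,0.057,0.06],[62,0.01,0,0.056,0.06],[62,0.01,0.001,0.057,0.07],[62,0,0,0,0],[62,0,0,0,0]]]'

```text
time: 8.6
tool_pos: [0.4879, 0.1034, 0.0579]
tool_rot: [0.0, 0.996, -0.086, -0.003]
contact_force: [0.1, 0.0, 0.3]
gripper_width: 0.621
grasp_force: 0.0
```

move_arm --targets '[[[62,0,0,0.018,0],[62,0,0,0.018,0],[62,0,0,0.019,0],[62,0,0,0,0],[62,0,0,0,0]]]'

```text
time: 9.02
tool_pos: [0.4895, 0.1036, 0.0267]
tool_rot: [0.0, 0.996, -0.086, -0.001]
contact_force: [-0.1, -0.5, -0.4]
gripper_width: 0.619
grasp_force: 0.0
```

move_arm --targets '[[[0,0,0,0,0],[0,0,0,0,0],[0,0,0,0,0],[0,0,0,0,0],[0,0,0,0,0]]]'

```text
time: 9.43
tool_pos: [0.4908, 0.1035, 0.0281]
tool_rot: [-0.0, 0.996, -0.086, 0.001]
contact_force: [-1.7, -0.7, 5.7]
gripper_width: 0.38
grasp_force: 62.9
```

```bash
python3 - <<'E'
from h import *
s=state();p=np.array(s["tool_pos"]);y=yaw_y(s)
p,y=plan(p,y,[p[0]-.02,p[1],.17],y,0);p,y=plan(p,y,[.40,-.213,.17],-99,0);print(p,y)
E
```

```text
[[0, -0.008, 0.001, -0.059, np.float64(-0.0)], [0, -0.008, 0.002, -0.059, np.float64(-0.0)], [0, -0.009, 0.001, -0.059, np.float64(-0.0)], [0, -0.008, 0.002, -0.059, np.float64(-0.0)]]
[[0, -0.003, 0.06, -0.0, np.float64(-0.02)], [0, -0.003, 0.06, -0.0, np.float64(-0.01)], [0, -0.003, 0.06, -0.0, np.float64(-0.02)], [0, -0.003, 0.06, -0.0, np.float64(-0.02)], [0, -0.003, 0.06, -0.0, np.float64(-0.01)]]
[[0, -0.003, 0.06, -0.0, np.float64(-0.02)], [0, -0.004, 0.06, -0.0, np.float64(-0.02)], [0, -0.004, 0.06, -0.0, np.float64(-0.01)], [0, -0.003, 0.059, -0.0, np.float64(-0.02)]]
[ 0.40013894 -0.21272951  0.1697165 ] -98.99419409904012
```

move_arm --targets '[[[0,-0.01,0.001,-0.02,0],[0,-0.008,0.002,-0.05,0],[0,-0.008,0.001,-0.06,0],[0,-0.008,0.002,-0.06,0],[0,0,0,-0.046,0]]]'

```text
time: 9.85
tool_pos: [0.4686, 0.1036, 0.1704]
tool_rot: [-0.0, 0.996, -0.086, 0.0]
contact_force: [1.1, -0.5, -2.8]
gripper_width: 0.377
grasp_force: 62.9
```

move_arm --targets '[[[0,-0.003,0.06,0,-0.02],[0,-0.003,0.06,0,-0.01],[0,-0.003,0.06,0,-0.02],[0,-0.003,0.06,0,-0.02],[0,-0.003,0.06,0,-0.01]]]'

```text
time: 10.27
tool_pos: [0.4289, -0.0734, 0.1678]
tool_rot: [-0.0, 0.997, -0.082, -0.0]
contact_force: [1.2, -0.5, -4.0]
gripper_width: 0.378
grasp_force: 62.9
```

move_arm --targets '[[[0,-0.003,0.06,0,-0.02],[0,-0.004,0.06,0,-0.02],[0,-0.004,0.06,0,-0.01],[0,-0.003,0.059,0,-0.02],[0,0,0,0,0]]]'

```text
time: 10.68
tool_pos: [0.3972, -0.2172, 0.1683]
tool_rot: [0.001, 0.997, -0.082, -0.0]
contact_force: [-0.1, 1.1, -3.1]
gripper_width: 0.378
grasp_force: 63.2
```

move_arm --targets '[[[0,0,0,0,0],[0,0,0,0,0]]]'

```text
time: 10.85
tool_pos: [0.3983, -0.212, 0.1677]
tool_rot: [-0.001, 0.997, -0.079, -0.001]
contact_force: [0.9, 0.3, -2.4]
gripper_width: 0.374
grasp_force: 63.2
```

```bash
python3 - <<'E'
from h import *
import json
w,c=snap("wrist","w4"); s=state();print(s["tool_pos"],yaw_y(),s["gripper_width"],s["contact_force"])
json.dump({k:np.array(v).tolist() for k,v in c.items()},open("w4.json","w"))
E
```

```text
[ 0.39852498 -0.21159262  0.16787204] -98.97092513223987 0.37409317768217704 [ 0.85528776  0.01232757 -3.47090818]
```

View pics/w4.png

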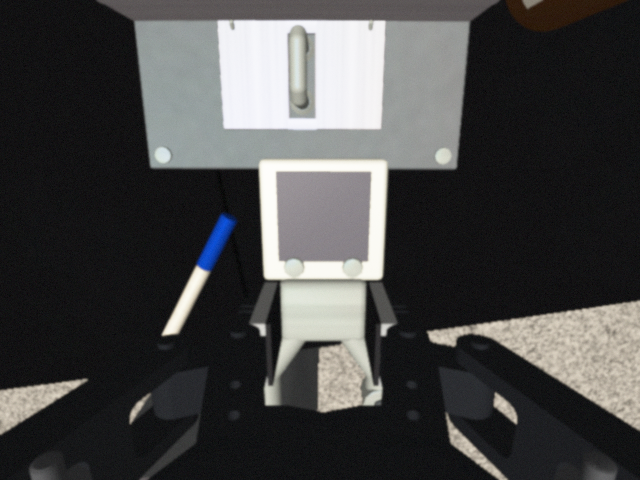

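The wrist view shows the shut box's front: apron corners at (151,168) and (458,168), flange front corners at (224,129) and (382,129), and the staple's outer leg at about (302,103). The hook is held straight, with the plate in view.

```bash
python3 - <<'E'
from h import *
import json
c={k:(np.array(v) if isinstance(v,list) else v) for k,v in json.load(open("w4.json")).items()}
ct=get_calibration("top")
b=onz(c,[(151,168),(458,168),(163,155),(443,155)],.006)[:,:2];f=onz(c,[(224,129.5),(382,129.5)],.010)[:,:2]
print("plate w",np.linalg.norm(b[0]-b[1]),"flange w",np.linalg.norm(f[0]-f[1]),"screws",np.linalg.norm(b[2]-b[3]))
for L,R,o in((b[0],b[1],-.168),(f[0],f[1],-.140)):
    y=(L-R)/np.linalg.norm(L-R);x=np.array([y[1],-y[0]]);m=(L+R)/2
    print("yaw",np.degrees(np.arctan2(x[1],x[0])),"origin",m-o*x,"outer leg",m+(-.122-o)*x)
# staple: top of bar z=.056 outer bend front edge
print("arch px (299,66) at z.056",onz(c,[(298,32),(302,103)],.056), onz(c,[(302,100)],.045))
im=cv2.imread("pics/w4.png");g=im[:,:,1]
print([(r,g[r,282:322:2].tolist()) for r in (40,70,90,105,110)])
for X in (.016,.05): pass
m0=(f[0]+f[1])/2
leg=m0+.018*x; inn=m0+.052*x
print(proj(c,[[*leg,.010],[*leg,.056],[*inn,.010],[*inn,.056]]).round(1))
# hook seen in hand: plate sides -> hook axis
P=onz(c,[(262,280),(387,280),(260,160),(388,160)],.1677-.028+.006)
print("plate",P.round(4).tolist())
E
```

```text
plate w 0.22293837352493837 flange w 0.11002639140718647 screws 0.20147486971561476
yaw -9.086611709468173 origin [ 0.60853495 -0.23127392] outer leg [ 0.48806596 -0.21200678]
yaw -9.104369571261063 origin [ 0.60741539 -0.23073119] outer leg [ 0.48695237 -0.21142672]
arch px (299,66) at z.056 [[ 0.51968961 -0.21700763  0.056     ]
 [ 0.48305277 -0.21285316  0.056     ]] [[ 0.48554585 -0.21268412  0.045     ]]
[(40, [244, 244, 229, 161, 181, 204, 219, 229, 220, 197, 176, 140, 99, 138, 161, 163, 176, 231, 240, 243]), (70, [245, 243, 240, 180, 169, 203, 218, 229, 223, 202, 184, 149, 126, 152, 161, 158, 177, 231, 242, 243]), (90, [245, 244, 240, 190, 152, 180, 196, 203, 201, 187, 166, 135, 119, 157, 159, 160, 176, 232, 242, 244]), (105, [245, 244, 241, 210, 169, 179, 162, 131, 119, 112, 94, 76, 78, 138, 160, 157, 172, 232, 243, 245]), (110, [246, 245, 243, 220, 161, 162, 174, 176, 178, 171, 168, 167, 163, 159, 160, 161, 171, 230, 244, 245])]
[[302.6 102.2]
 [298.3  96.3]
 [301.9  48.1]
 [297.4  30.4]]
plate [[0.4141, -0.1898, 0.1457], [0.4064, -0.2382, 0.1457], [0.4596, -0.1983, 0.1457], [0.4523, -0.2438, 0.1457]]
```

```bash
python3 - <<'E'
from h import *
import json
c={k:(np.array(v) if isinstance(v,list) else v) for k,v in json.load(open("w4.json")).items()}
a=np.radians(-9.09);bx=np.array([np.cos(a),np.sin(a)]);by=np.array([-bx[1],bx[0]]);leg=np.array([.4875,-.2118])
P=onz(c,[(228,218),(165,335)],.006)[:,:2]; print("pen box coords rel leg",[((p-leg)@bx,(p-leg)@by) for p in P])
T=lambda X,Y:leg+(X+.050)*by-Y*bx
p,y=go([*T(.025,.050),.15],-9.09,0);print(p,y)
p,y=plan(p,y,[*T(.025,.050),.042],-9.09,0,step=.03);print(p,y)
E
```

```text
pen box coords rel leg [(np.float64(-0.08264556066157239), np.float64(0.05762208417393463)), (np.float64(-0.1811416660369052), np.float64(0.11618746479654489))]
[[0, 0.004, -0.01, 0.002, np.float64(-1.0)], [0, 0.005, -0.009, 0.002, np.float64(-1.0)], [0, 0.007, -0.009, 0.002, np.float64(-1.0)], [0, 0.007, -0.008, 0.002, np.float64(-0.99)], [0, 0.008, -0.007, 0.002, np.float64(-1.0)]]
[[0, 0.008, -0.007, 0.002, np.float64(-1.0)], [0, 0.009, -0.005, 0.002, np.float64(-1.0)], [0, 0.01, -0.005, 0.002, np.float64(-1.0)], [0, 0.01, -0.003, 0.002, np.float64(-1.0)], [0, 0.011, -0.003, 0.002, np.float64(-1.0)]]
[[0, 0.01, -0.001, 0.002, np.float64(-1.0)], [0, 0.011, 0.0, 0.002, np.float64(-0.99)], [0, 0.011, 0.001, 0.002, np.float64(-1.0)], [0, 0.01, 0.002, 0.002, np.float64(-1.0)], [0, 0.011, 0.003, 0.002, np.float64(-1.0)]]
[ 0.44991028 -0.12959199  0.14987204] -9.090925132239875
[[0, -0.0, 0.0, 0.045, np.float64(-0.0)], [0, -0.0, 0.0, 0.045, np.float64(-0.0)], [0, -0.0, 0.0, 0.045, np.float64(-0.0)], [0, -0.0, 0.0, 0.045, np.float64(-0.0)]]
[ 0.44991028 -0.12959199  0.04187204] -9.090925132239875
```

move_arm --targets '[[[0,0.004,-0.01,0.002,-1.0],[0,0.005,-0.009,0.002,-1.0],[0,0.007,-0.009,0.002,-1.0],[0,0.007,-0.008,0.002,-0.99],[0,0.008,-0.007,0.002,-1.0]]]'

```text
time: 11.32
tool_pos: [0.4165, -0.1835, 0.1622]
tool_rot: [-0.0, 0.983, 0.186, -0.0]
contact_force: [0.3, 0.6, -3.1]
gripper_width: 0.377
grasp_force: 63.2
```

move_arm --targets '[[[0,0.008,-0.007,0.002,-1.0],[0,0.009,-0.005,0.002,-1.0],[0,0.01,-0.005,0.002,-1.0],[0,0.01,-0.003,0.002,-1.0],[0,0.011,-0.003,0.002,-1.0]]]'

```text
time: 11.73
tool_pos: [0.4332, -0.1558, 0.1562]
tool_rot: [-0.0, 0.901, 0.434, -0.0]
contact_force: [0.4, -0.4, -3.8]
gripper_width: 0.376
grasp_force: 63.2
```

move_arm --targets '[[[0,0.01,-0.001,0.002,-1.0],[0,0.011,0,0.002,-0.99],[0,0.011,0.001,0.002,-1.0],[0,0.01,0.002,0.002,-1.0],[0,0.011,0.003,0.002,-1.0]]]'

```text
time: 12.15
tool_pos: [0.4502, -0.1285, 0.1502]
tool_rot: [-0.001, 0.759, 0.652, -0.0]
contact_force: [0.1, -0.7, -2.5]
gripper_width: 0.371
grasp_force: 63.2
```

move_arm --targets '[[[0,0,0,0.04,0],[0,0,0,0.04,0],[0,0,0,0,0],[0,0,0,0,0]]]'

```text
time: 12.48
tool_pos: [0.4488, -0.1287, 0.101]
tool_rot: [-0.002, 0.76, 0.649, -0.001]
contact_force: [-0.3, 0.1, -3.3]
gripper_width: 0.376
grasp_force: 63.3
```

```bash
cat >> h.py <<'E'
a_=np.radians(-9.09);bx=np.array([np.cos(a_),np.sin(a_)]);by=np.array([-bx[1],bx[0]]);leg=np.array([.4875,-.2118])
T=lambda X,Y:leg+(X+.050)*by-Y*bx      # TCP xy that puts the leg at hook (X,Y)
def where(s=None):
    s=s or state();d=np.array(s["tool_pos"][:2])-leg;return "leg at hook x %.4f y %.4f z %.4f yaw %.2f"%(d@by-.05,-d@bx,s["tool_pos"][2],yaw_y(s))
E
python3 - <<'E'
from h import *
print(where(),state()["contact_force"]); p,y=go([*T(.025,.042),.042],-9.09,0,step=.03);print(p,y)
t,ct=snap("top","top2");s,cs=snap("side","side2")
f=lambda a,w,h:cv2.resize(a,(w,h),interpolation=cv2.INTER_CUBIC)
cv2.imwrite("pics/z2.png",np.hstack([f(t[200:320,320:440],400,400),f(s[180:290,290:400],400,400)])[:,:,::-1])
E
```

```text
leg at hook x 0.0260 y 0.0513 z 0.1010 yaw -9.00 [-0.26519013  0.13784583 -3.28881087]
[[0, -0.001, 0.008, 0.049, np.float64(0.01)], [0, -0.001, 0.008, 0.049, np.float64(0.01)]]
[ 0.45811944 -0.13137199  0.04224519] -9.119817329525468
```

View pics/z2.png

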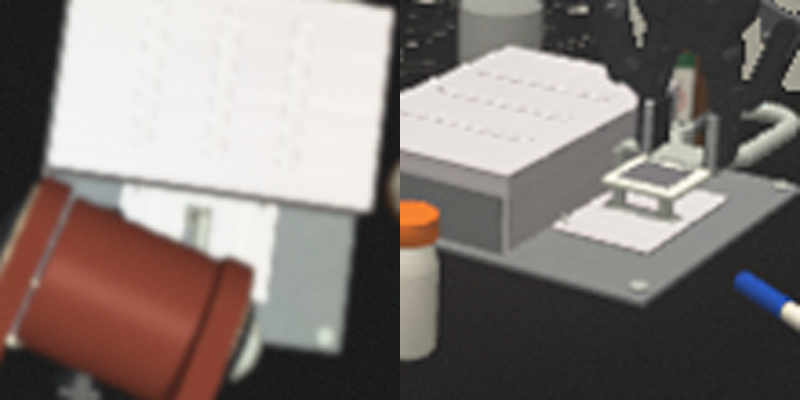

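The side view shows the hook level above the flange and the staple still clear of it. I'll descend now.

move_arm --targets '[[[0,-0.001,0.013,0.01,0],[0,0,0,0.045,0],[0,0,0,0.043,0],[0,0,0,0,0],[0,0,0,0,0]]]'

```text
time: 13.0
tool_pos: [0.4574, -0.1322, 0.044]
tool_rot: [-0.001, 0.761, 0.649, -0.0]
contact_force: [0.9, -0.5, -2.7]
gripper_width: 0.376
grasp_force: 63.4
```

```bash
python3 - <<'E'
from h import *
print(where(),state()["contact_force"])
E
```

```text
leg at hook x 0.0239 y 0.0423 z 0.0440 yaw -9.11 [ 0.90918578 -0.51815055 -2.66221945]
```

move_arm --targets '[[[0,0.002,0.006,0.003,0],[0,0,0.01,0,0],[0,0,0.01,0,0],[0,0,0,0,0]]]'

```text
time: 13.33
tool_pos: [0.4752, -0.1342, 0.0437]
tool_rot: [0.001, 0.761, 0.649, 0.001]
contact_force: [-1.7, 1.9, -1.7]
gripper_width: 0.378
grasp_force: 63.5
```

```bash
python3 - <<'E'
from h import *
print(where(),state()["contact_force"],state()["ft_torque"])
E
```

```text
leg at hook x 0.0247 y 0.0244 z 0.0437 yaw -9.13 [-1.71490365  1.9355316  -1.7418421 ] [ 0.30485546  0.20912077 -0.08420486]
```

move_arm --targets '[[[0,0,0.008,0,0],[0,0,0.008,0,0],[0,0,0,0,0]]]'

```text
time: 13.58
tool_pos: [0.4836, -0.1352, 0.0422]
tool_rot: [-0.0, 0.761, 0.648, 0.001]
contact_force: [-0.9, 3.3, -2.4]
gripper_width: 0.377
grasp_force: 63.5
```

move_arm --targets '[[[0,0,0.007,0,0],[0,0,0.007,0,0],[0,0,0,0,0],[0,0,0,0,0]]]'

```text
time: 13.92
tool_pos: [0.4916, -0.1362, 0.042]
tool_rot: [-0.0, 0.761, 0.649, 0.001]
contact_force: [-0.6, 2.9, -2.6]
gripper_width: 0.375
grasp_force: 63.5
```

```bash
python3 - <<'E'
from h import *
print(where(),state()["contact_force"],state()["ft_torque"])
E
```

```text
leg at hook x 0.0253 y 0.0079 z 0.0420 yaw -9.12 [-0.64467019  2.94976534 -2.5822781 ] [ 0.72243769  0.05530626 -0.12295409]
```

move_arm --targets '[[[0,0,0.005,0,0],[0,0.01,0,0,0],[0,0.01,0,0,0],[0,0,0,0,0]]]'

```text
time: 14.25
tool_pos: [0.4966, -0.124, 0.0423]
tool_rot: [0.0, 0.761, 0.649, 0.001]
contact_force: [-1.2, 3.5, -2.6]
gripper_width: 0.375
grasp_force: 63.4
```

move_arm --targets '[[[0,0.01,0,0,0],[0,0.007,0,0,0],[0,0,0,0,0],[0,0,0,0,0]]]'

```text
time: 14.58
tool_pos: [0.498, -0.1152, 0.0425]
tool_rot: [0.001, 0.761, 0.649, 0.0]
contact_force: [0.5, -0.4, -3.4]
gripper_width: 0.379
grasp_force: 63.4
```

```bash
python3 - <<'E'
from h import *
print(where(),state()["contact_force"],state()["ft_torque"])
E
```

```text
leg at hook x 0.0471 y 0.0049 z 0.0425 yaw -9.08 [ 0.52935468 -0.40981858 -3.36951269] [ 0.11866107  0.03460981 -0.03309861]
```

move_arm --targets '[[[0,0,0,0.003,0],[0,0,0,0.003,0],[0,0,0,0,0]]]'

```text
time: 14.83
tool_pos: [0.4976, -0.1154, 0.0383]
tool_rot: [0.0, 0.761, 0.649, -0.0]
contact_force: [0.4, 0.1, -2.1]
gripper_width: 0.372
grasp_force: 63.4
```

move_arm --targets '[[[50,0,0,0,0],[52,0,0,0,0],[52,0,0,0,0],[52,0,0,-0.02,0],[52,0,0,-0.04,0]]]'

```text
time: 15.25
tool_pos: [0.4953, -0.1144, 0.0726]
tool_rot: [-0.003, 0.761, 0.649, -0.002]
contact_force: [0.3, -0.4, -0.2]
gripper_width: 0.52
grasp_force: 0.0
```

```bash
python3 - <<'E'
from h import *
s=state();print(where(),s["contact_force"],s["gripper_width"])
p=np.array(s["tool_pos"]);y=yaw_y(s)
p,y=plan(p,y,[*p[:2],.2],y,52); p,y=plan(p,y,[.40,-.18,.2],-70,52);print(p,y)
E
```

```text
leg at hook x 0.0474 y 0.0077 z 0.0726 yaw -9.13 [ 0.31541499 -0.44329387 -0.23268519] 0.5197132860210878
[[52, 0.0, 0.0, -0.053, np.float64(-0.0)], [52, 0.0, 0.0, -0.053, np.float64(-0.0)], [52, 0.0, 0.0, -0.053, np.float64(-0.0)], [52, 0.0, 0.0, -0.053, np.float64(-0.0)]]
[[52, -0.012, -0.013, -0.0, np.float64(0.92)], [52, -0.013, -0.011, -0.0, np.float64(0.92)], [52, -0.015, -0.01, -0.0, np.float64(0.93)], [52, -0.015, -0.009, -0.0, np.float64(0.92)], [52, -0.016, -0.007, -0.0, np.float64(0.92)]]
[[52, -0.017, -0.006, -0.0, np.float64(0.92)], [52, -0.017, -0.004, -0.0, np.float64(0.93)], [52, -0.017, -0.002, -0.0, np.float64(0.92)], [52, -0.018, -0.001, -0.0, np.float64(0.92)], [52, -0.017, 0.001, -0.0, np.float64(0.92)]]
[[52, -0.017, 0.003, -0.0, np.float64(0.92)]]
[ 0.40015169 -0.17992384  0.19977241] -69.97248018830257
```

move_arm --targets '[[[52,0,0,-0.053,0],[52,0,0,-0.053,0],[52,0,0,-0.053,0],[52,0,0,-0.053,0]]]'

```text
time: 15.58
tool_pos: [0.4975, -0.1151, 0.2045]
tool_rot: [0.001, 0.761, 0.649, 0.0]
contact_force: [0.0, 1.0, 0.7]
gripper_width: 0.519
grasp_force: 0.0
```

move_arm --targets '[[[52,-0.012,-0.013,0,0.92],[52,-0.013,-0.011,0,0.92],[52,-0.015,-0.01,0,0.93],[52,-0.015,-0.009,0,0.92],[52,-0.016,-0.007,0,0.92]]]'

```text
time: 16.0
tool_pos: [0.454, -0.1454, 0.2031]
tool_rot: [0.001, 0.895, 0.446, 0.0]
contact_force: [0.4, -0.6, -0.1]
gripper_width: 0.524
grasp_force: 0.0
```

move_arm --targets '[[[52,-0.017,-0.006,0,0.92],[52,-0.017,-0.004,0,0.93],[52,-0.017,-0.002,0,0.92],[52,-0.018,-0.001,0,0.92],[52,-0.017,0.001,0,0.92]]]'

```text
time: 16.42
tool_pos: [0.4105, -0.1751, 0.203]
tool_rot: [0.001, 0.976, 0.219, 0.0]
contact_force: [0.7, -0.7, -0.6]
gripper_width: 0.516
grasp_force: 0.0
```

move_arm --targets '[[[52,-0.017,0.003,0,0.92],[52,0,0,0,0],[52,0,0,0,0],[52,0,0,0,0]]]'

```text
time: 16.75
tool_pos: [0.4028, -0.1807, 0.2024]
tool_rot: [0.0, 0.985, 0.175, 0.0]
contact_force: [-0.5, -0.3, 0.1]
gripper_width: 0.522
grasp_force: 0.0
```

```bash
python3 - <<'E'
from h import *
w,c=snap("wrist","w5");s,cs=snap("side","side3"); u=proj(c,[[*leg,.0165]])[0]; print(u)
f=lambda a,W,H:cv2.resize(a,(W,H),interpolation=cv2.INTER_CUBIC)
x=int(np.clip(u[0],110,530));y=int(np.clip(u[1],110,370))
cv2.imwrite("pics/z3.png",np.hstack([f(w[y-110:y+110,x-110:x+110],480,480),f(s[200:280,310:390],320,480)])[:,:,::-1])
print(state()["time"])
E
```

```text
[398.40063571 131.07378505]
16.85
```

View pics/z3.png

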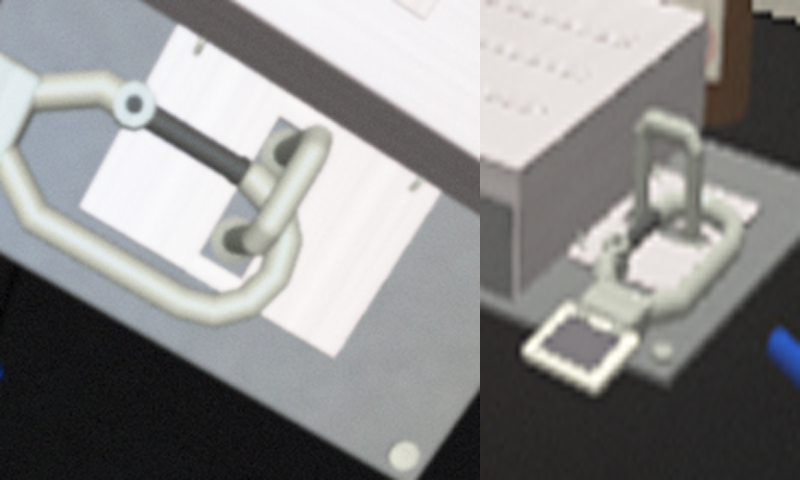

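The crop shows the hook on the flange with only the outer leg (235,235) inside the loop. The dark gate is straight from its hinge (133,103) to the nose end (250,170), so it is shut. The inner leg (285,150) is outside, the lid is shut and the gripper is clear.

```bash
python3 -c "
from plant import job;print(job.job_done())"
```

```text
the job is handed in; nothing more can be done
None
```

The lid is shut, and the snap hook is clipped on the staple's outer leg alone with its gate closed; I let go of it there and handed the job in at about 17 s. The other two tags and the bottles were not touched.

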